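# Change the batteries of a video light

## Robot

A 6-joint arm with a two-finger parallel gripper is mounted at the origin on a cart in front of the work surface, level with it; the furniture and walls round the work are solid. World frame = base frame: x ahead of the robot, y to its left, z up, the work surface at z = 0. Lengths are in m, angles in rad, forces in N, time in s.
With the tool pointing down it reaches from about 0.3 to 0.75 m from the base axis. Payload 8.5 kg.
Tool frame: the origin (TCP) lies at the centre of the arm's flange, where the gripper is bolted on; the fingertips stand 173 mm ahead of it and the grasp point (between the pads) lies ahead of it (r.hold_point_z is the z of the grasp point in the tool frame, in m); z points along the fingers, y is the line along which they close (so a half turn about z gives the same grasp; the last joint's range is limited). The gripper opens to 85 mm and grips with 20 to 120 N. Pads are 22 mm wide; open, the fingers measure 114 mm over their backs; the gripper's body (76 mm by 85 mm) begins 54 mm behind the grasp point. The pads swing forward as they close: fully open they stand 13 mm farther back than shut.
Start: joints at [-1.354, 0.381, 1.297, -0, 1.464, -0.215], TCP at [0.23, -0.5, 0.405] pointing down, gripper open.
Joint ranges: [-3.11, 3.11], [-0.89, 2.33], [0.22, 2.48], [-1.42, 4.56], [0.17, 2.85], [-2.88, 2.88]. Speed limits (rad/s): [2.39, 2.39, 3.14, 3.14, 3.14, 3.14].

## Interface

Orientations are given as [roll, pitch, yaw] about the fixed x, y, z axes, in that order (R = Rz(yaw) Ry(pitch) Rx(roll)).
In Python, from station import r gives the robot as it stands.
- The arm moves only by the tool apply_moves, never from a script. Its argument "increments" is a list of rows, each a list of 2 entries, a list of its own where there are three numbers: the shift along the tool's x, y, z in cm, then the turn, a rotation vector about the tool's x, y, z in rad. In form: [[[dx, dy, dz], [rx, ry, rz]], ...]. A call has 1 to 5 rows; each row is the pose to reach, as a shift and turn from the pose commanded when the call began, along the tool's axes at that moment; what a row does not reach only later rows make up. A row lasts 1/10 s, in which the tool goes at most 50 mm and 8.59 degrees, less where a joint would pass 70% of its speed; a pose out of reach is approached as far as the arm can. A call with a gripper value outside its range is refused whole. "fingers" is the gripper command: -1 is shut, 1 is fully open, values between are in proportion, set as the call begins (left out, the last holds). The fingers move at their own pace and stop on an object; "grip_force" is the grip in N (left out, the last holds). Time passes only in rows, so rows that repeat a pose let the fingers close. It gives the time, the measured TCP pose, the force, the opening and the grip force at its end, in the units of the state.
- r.get_state(): the state, without advancing time (a new reading comes with each control period).
- r.capture(name): name is "scene" or "side" or "wrist"; returns (picture, depth): 384x512x3 uint8, red, green, blue; 384x512 float32, m along the optical axis (not along the pixel's ray), 0 where there is no reading.
- r.get_calibration(name): a dict with "vfov" (degrees; the focal length in pixels is half the picture's height over the tangent of half this angle, whatever the lens; pixels are square), "cx", "cy" (the principal point, pixels), "cam_to_world" (4x4, takes a point from camera to world coordinates); the wrist camera has in their place "hand_eye" (4x4, takes a point from camera to tool coordinates, whose origin is the TCP and whose axes are the flange's). Camera axes: x right, y down, z forward; pixel columns grow to the right and rows downward; lengths in m; the calibration is good to about 2 mm. A picture is of the moment at which its call begins: read the wrist's pose just before it. get_calibration takes no time and is no camera call.
- r.close_job(): hands the job in; it is judged then, once.
The state is a dict: "clock": time; "joints": joint angles; "qd": joint speeds; "effort": joint torques, N m; "tcp_pos": TCP position; "tool_rot": TCP orientation; "ft_force": force on the tool from outside, world axes, zero at the start; "wrist_torque": the same for the moment, N m; "width": opening from 0.0 (shut) to 1.0 (fully open); "grasp_force": force on a finger pad.
Only numpy, scipy, OpenCV 4.12 (cv2) and the standard library are available. Lean on these libraries where they do the work, as an engineer would, in place of code of your own. Each camera call takes 0.05 s, during which the arm holds its last target. There are 200 camera calls.

## Task

The two slim batteries on the back of the video light are flat and the two tall ones in the charger are full: exchange them, so that the light holds both tall batteries and the charger both slim ones (either bay will do), each lying fully down in its bay with its white contact end over the bay's contacts. All the bays are taken, so put a battery down on a clear patch of the desk on the way; set the batteries down without dropping them, and do not shift or upset the mug or the glue stick.

Things in the scene. Friction and masses are not known exactly. Their poses are not given: they have to be found in the camera images.
- slim_a: Slim flat battery, in the light at the start. 70 mm long (x), 38 wide (y), 21 high; black, pale label, white ribbed cap on the contact end (+x). Origin: centre of the 70 x 38 outline, at the underside; z up. Under the white end the bottom is cut away (x = 21 to 35, 10 mm high), so it goes fully down only with that end over a bay's contact step. Grip across the 38 mm. 0.11 kg.
- slim_b: Slim flat battery, in the light at the start. 70 mm long (x), 38 wide (y), 21 high; black, pale label, white ribbed cap on the contact end (+x). Origin: centre of the 70 x 38 outline, at the underside; z up. Under the white end the bottom is cut away (x = 21 to 35, 10 mm high), so it goes fully down only with that end over a bay's contact step. Grip across the 38 mm. 0.11 kg.
- tall_a: Tall full battery, in the charger at the start. 70 mm long (x), 38 wide (y), 40 high; black, pale label, white ribbed cap on the contact end (+x). Origin: centre of the 70 x 38 outline, at the underside; z up. Under the white end the bottom is cut away (x = 21 to 35, 10 mm high), so it goes fully down only with that end over a bay's contact step. Grip across the 38 mm. 0.2 kg.
- tall_b: Tall full battery, in the charger at the start. 70 mm long (x), 38 wide (y), 40 high; black, pale label, white ribbed cap on the contact end (+x). Origin: centre of the 70 x 38 outline, at the underside; z up. Under the white end the bottom is cut away (x = 21 to 35, 10 mm high), so it goes fully down only with that end over a bay's contact step. Grip across the 38 mm. 0.2 kg.
- light_panel: Grey video light, fixed, on its face; 2 knobs at -x, steel yoke at +x; x -70 to 112, y -101 to 101 mm. Origin: underside, midway between 2 bays centred at y = +40 and -40 mm, x = 0; floors at z = 28. A bay is 78 x 46 mm (4 mm play round a battery, x axes alike), corner rims 6 mm high, sides open 42 mm long for fingers, contact step 7 mm high at x = 25 to 39, wall 14 mm high behind it.
- charger_twin: White twin charger, fixed, low front ledge at -x; x -73 to 54, y -75 to 75 mm. Origin: underside, midway between 2 bays centred at y = +40 and -40 mm, x = 0; floors at z = 36. A bay is 78 x 46 mm (4 mm play round a battery, x axes alike), corner rims 6 mm high, sides open 42 mm long for fingers, contact step 7 mm high at x = 25 to 39, wall 14 mm high behind it.
- mug: patterned blue and white mug, 97 x 106 mm, 98 mm high, loose, upright, at the back left of the desk; not part of the job. Origin: centre of its underside.
- glue_stick: white glue stick with a red band, 26 mm across, 90 mm high, loose, standing upright between the light and the charger, towards the back; not part of the job. Origin: centre of its underside. The desk midway between the light and the charger, in front of it, is clear; a notepad with a pen lies farther forward, at the desk's edge.

How it is judged:
By the outcome, as a careful person would: the job done as asked, in the order asked, and still so for the second after the job is handed in, with the robot touching nothing.
It also fails if it takes over 96 s, if anything falls off the work surface, if the arm or the gripper's body presses on something with over 40 N, if the wrist force passes 120 N, or if a joint passes its speed limit or range.

## Working session

There is one attempt and no reset: what is moved stays moved. The work goes in short steps, Python scripts to look and compute and a tool call to move; the robot and the scene stay as the last step left them, time stands still between calls to the robot, and variables do not carry over. Pictures are saved under pics/ and viewed, at most 14 in all, crops included, and the job is handed in when it is done.

Besides the shell and the picture viewer there is one more tool, called after ">>>" as name(argument=value, ...), one argument or row to a line, values as JSON. apply_moves: Moves the arm, as the interface text tells. Its arguments: {"type":"object","properties":{"increments":{"type":"array","items":{"type":"array"}},"fingers":{"type":"number"},"grip_force":{"type":"number"}},"required":["increments"]}

```bash
ls; mkdir -p pics; cat > h.py <<'E'
import numpy as np,cv2
from scipy.spatial.transform import Rotation as R
from station import r
def cap(n,f=None):
    s=r.get_state(); im,d=r.capture(n); c=r.get_calibration(n)
    if f: cv2.imwrite('pics/'+f,cv2.cvtColor(im,cv2.COLOR_RGB2BGR))
    if 'hand_eye' in c:
        T=np.eye(4);T[:3,:3]=R.from_euler('xyz',s['tool_rot']).as_matrix();T[:3,3]=s['tcp_pos'];M=T@c['hand_eye']
    else: M=np.array(c['cam_to_world'])
    f_=im.shape[0]/2/np.tan(np.radians(c['vfov'])/2)
    v,u=np.mgrid[:im.shape[0],:im.shape[1]]
    P=np.stack([(u-c['cx'])/f_*d,(v-c['cy'])/f_*d,d],-1)@M[:3,:3].T+M[:3,3]
    P[d==0]=np.nan
    return im,P
E
python3 - <<'E'
from h import *
for n in('scene','side','wrist'):
    im,P=cap(n,n+'0.png'); np.savez('/tmp/'+n+'0.npz',im=im,P=P)
s=r.get_state();print(s,r.hold_point_z)
E
```

```text
pics
{'clock': 0.15, 'joints': array([-1.35430022e+00,  3.81070935e-01,  1.29804981e+00, -1.76584858e-05,
        1.46360639e+00, -2.15286670e-01]), 'qd': array([-0.00040118, -0.00237258, -0.00267931,  0.00022246, -0.00139338,
       -0.00107482]), 'effort': array([ 2.23291827e-03, -4.48624098e+01, -2.31345552e+01, -1.43570091e-04,
        3.81331454e-03,  4.11134806e-05]), 'tcp_pos': array([ 0.23016563, -0.4994866 ,  0.40424998]), 'tool_rot': array([-3.14048061e+00, -2.25206009e-04,  4.31784551e-01]), 'ft_force': array([0.01895127, 0.04068956, 0.61376174]), 'wrist_torque': array([-0.01525569,  0.00197606, -0.05551993]), 'grasp_force': 0.0, 'width': 0.997844277768184} 0.1547
```

View pics/scene0.png

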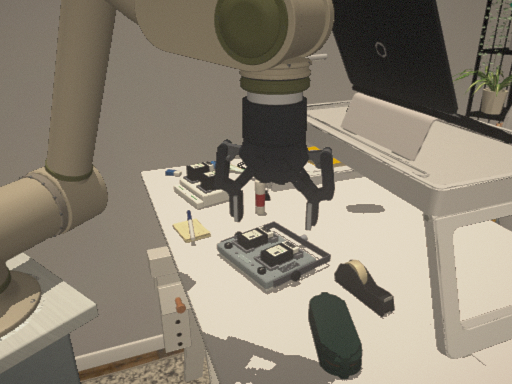

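View pics/side0.png

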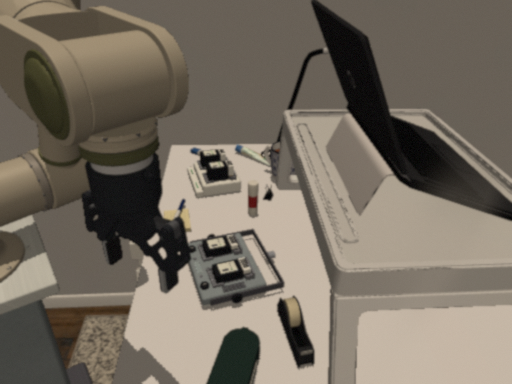

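Scene shows the light at (272,252) with slim batteries at (252,238) and (277,254), the charger at (205,180), and the glue at (260,197). Side view: light batteries at (217,244), (229,269), charger ones at (209,157), (217,170), glue at (253,198).

```bash
python3 - <<'E'
from h import *
for n,pts in (('scene',[(252,238),(277,254),(199,168),(210,182),(260,185),(190,230)]),('side',[(217,244),(229,269),(209,155),(217,168),(253,186),(200,290),(276,285),(180,213)])):
    d=np.load(f'/tmp/{n}0.npz');P=d['P']
    for u,v in pts: print(n,u,v,P[v,u].round(3))
    # rough height map
    c=r.get_calibration(n);print(np.array(c['cam_to_world'])[:3,3])
P=np.vstack([np.load(f'/tmp/{n}0.npz')['P'].reshape(-1,3) for n in('scene','side')]);P=P[~np.isnan(P).any(1)]
# top-down height map 2mm
H=np.zeros((600,350))
q=P[(P[:,0]>.2)&(P[:,0]<.9)&(abs(P[:,1])<.6)&(P[:,2]<.3)]
i=((.6-q[:,1])/.002).astype(int)-0;j=((q[:,0]-.2)/.002).astype(int)
np.maximum.at(H,(np.clip(i,0,599),np.clip(j,0,349)),q[:,2])
im=cv2.applyColorMap((np.clip(H/.12,0,1)*255).astype(np.uint8),cv2.COLORMAP_JET)
im=cv2.rotate(im,cv2.ROTATE_90_COUNTERCLOCKWISE)
cv2.imwrite('pics/hm.png',im)
E
```

```text
scene 252 238 [ 0.441 -0.289  0.05 ]
scene 277 254 [ 0.424 -0.367  0.05 ]
scene 199 168 [0.619 0.049 0.073]
scene 210 182 [ 0.587 -0.024  0.06 ]
scene 260 185 [ 0.613 -0.175  0.082]
scene 190 230 [ 0.42  -0.121  0.02 ]
[-0.16533536 -0.79278924  0.50809978]
side 217 244 [ 0.453 -0.284  0.051]
side 229 269 [ 0.436 -0.364  0.049]
side 209 155 [0.614 0.047 0.078]
side 217 168 [ 0.598 -0.028  0.075]
side 253 186 [ 0.615 -0.177  0.088]
side 200 290 [ 0.371 -0.364  0.028]
side 276 285 [ 0.506 -0.426  0.021]
side 180 213 [ 0.461 -0.076  0.006]
[ 0.1258594  -0.90234984  0.60948898]
```

View pics/hm.png

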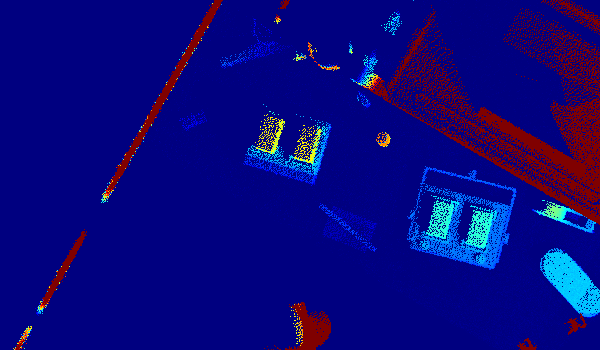

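The height map shows the charger around (290,145), the light around (460,220), the glue at (383,139), the notepad at (350,225); the patch at (365,185) is clear. Both +x axes point away from the robot, yaw about -15°.

```bash
cat >> h.py <<'E'
def fit(P,zt,lo,hi,dz=.006):
    """rectangles of top faces near height zt inside box lo..hi"""
    q=P.reshape(-1,3);q=q[~np.isnan(q).any(1)]
    q=q[(abs(q[:,2]-zt)<dz)&(q[:,0]>lo[0])&(q[:,0]<hi[0])&(q[:,1]>lo[1])&(q[:,1]<hi[1])]
    m=np.zeros((500,500),np.uint8)
    ij=((q[:,:2]-np.array(lo))/.001).astype(int);m[ij[:,0],ij[:,1]]=255
    m=cv2.morphologyEx(m,cv2.MORPH_CLOSE,np.ones((7,7)));m=cv2.morphologyEx(m,cv2.MORPH_OPEN,np.ones((9,9)))
    out=[]
    for c in cv2.findContours(m,cv2.RETR_EXTERNAL,cv2.CHAIN_APPROX_NONE)[0]:
        if cv2.contourArea(c)<700: continue
        (b,a),(w,h),t=cv2.minAreaRect(c)   # b->y, a->x
        box=cv2.boxPoints(((b,a),(w,h),t));e=[box[1]-box[0],box[2]-box[1]];e=max(e,key=np.linalg.norm)
        yaw=np.arctan2(e[0],e[1]);yaw=np.arctan2(e[0]*0+e[0],e[1])
        yaw=np.arctan2(e[0],e[1]) # image(x=ydir,y=xdir): angle from x axis
        yaw=(np.arctan2(e[0],e[1])+np.pi/2)%np.pi-np.pi/2
        k=(abs(q[:,0]-lo[0]-a*.001)<.03)&(abs(q[:,1]-lo[1]-b*.001)<.02)
        out.append((round(lo[0]+a*.001,4),round(lo[1]+b*.001,4),round(np.median(q[k,2]),4),sorted((round(w),round(h))),round(yaw,3)))
    return out
def go(x,y,z,yaw):
    """increments from present pose to the wanted vertical tool pose: cm and rotvec"""
    s=r.get_state();A=R.from_euler('xyz',s['tool_rot']);B=R.from_euler('xyz',[np.pi,0,yaw])
    print(s['clock'],'pos',s['tcp_pos'].round(4),'d cm',(A.inv().apply(np.array([x,y,z])-s['tcp_pos'])*100).round(2),'rot',(A.inv()*B).as_rotvec().round(3))
E
sed -i '/yaw=np.arctan2(e\[0\],e\[1\])/d' h.py
python3 - <<'E'
from h import *
for n in('scene','side'):
    P=np.load(f'/tmp/{n}0.npz')['P']
    print(n,fit(P,.049,(.36,-.45),(.55,-.22)),fit(P,.076,(.5,-.12),(.72,.12)))
P=np.load('/tmp/wrist0.npz')['P'];print(r.get_calibration('wrist'))
go(.40,-.32,.36,-.25)
E
```

```text
scene [(0.4597, -0.2814, np.float64(0.0492), [40, 68], np.float32(-0.219)), (0.4402, -0.36, np.float64(0.0492), [41, 70], np.float32(-0.18))] []
side [(0.4639, -0.2822, np.float64(0.0498), [39, 76], np.float32(-0.257)), (0.4449, -0.3595, np.float64(0.0499), [40, 75], np.float32(-0.229))] [(0.6304, 0.0583, np.float64(0.0767), [39, 68], np.float32(-0.283)), (0.6117, -0.0169, np.float64(0.0769), [37, 68], np.float32(-0.302))]
{'vfov': 68.44641462530089, 'cx': 254.28409508768922, 'cy': 194.4297883488192, 'hand_eye': array([[ 1.29828668e-03, -9.61286922e-01, -2.75546307e-01,
         6.92880509e-02],
       [ 9.99998667e-01,  9.75252996e-04,  1.30935160e-03,
         2.77285189e-04],
       [-9.89935210e-04, -2.75547639e-01,  9.61286907e-01,
         3.17597656e-02],
       [ 0.00000000e+00,  0.00000000e+00,  0.00000000e+00,
         1.00000000e+00]])}
0.15 pos [ 0.2302 -0.4995  0.4042] d cm [22.94 -9.19  4.44] rot [-0.001  0.     0.682]
```

View pics/wrist0.png

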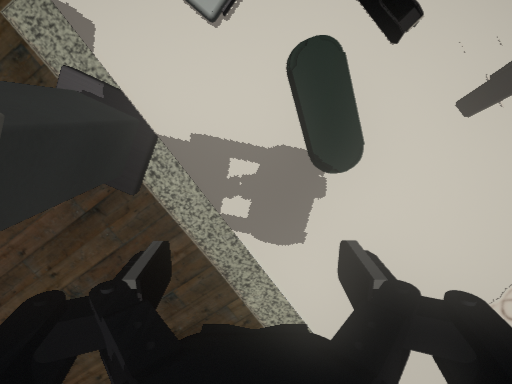

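>>> apply_moves(
  increments=[
    [[24,-6,0],[0,0,0.68]],
    [[24,-6,0],[0,0,0.68]],
    [[24,-6,0],[0,0,0.68]],
    [[24,-6,0],[0,0,0.68]],
    [[24,-6,0],[0,0,0.68]],
  ],
  fingers=0.35,
)

```text
clock: 0.65
tcp_pos: [0.4117, -0.3536, 0.4046]
tool_rot: [-3.142, 0.0, -0.25]
ft_force: [0.9, -0.4, -0.5]
width: 0.676
grasp_force: 0.0
```

>>> apply_moves(
  increments=[
    [[0,0,0],[0,0,0]],
    [[0,0,0],[0,0,0]],
    [[0,0,0],[0,0,0]],
  ],
)

```text
clock: 0.95
tcp_pos: [0.41, -0.3554, 0.4046]
tool_rot: [3.142, 0.0, -0.244]
ft_force: [-0.0, -0.1, 0.1]
width: 0.678
grasp_force: 0.0
```

```bash
python3 - <<'E'
from h import *
im,P=cap('wrist','w1.png');np.savez('/tmp/w1.npz',im=im,P=P)
print(fit(P,.049,(.33,-.45),(.60,-.2)))
go(.452,-.32,.40,-.24);print(r.get_state()['width'])
E
```

```text
[(0.4606, -0.2816, np.float64(0.0482), [39, 69], np.float32(-0.245)), (0.4421, -0.3597, np.float64(0.0482), [38, 71], np.float32(-0.236))]
1.0 pos [ 0.4098 -0.3557  0.4046] d cm [ 3.23 -4.48  0.46] rot [-0.     0.    -0.005]
0.672500718412344
```

View pics/w1.png

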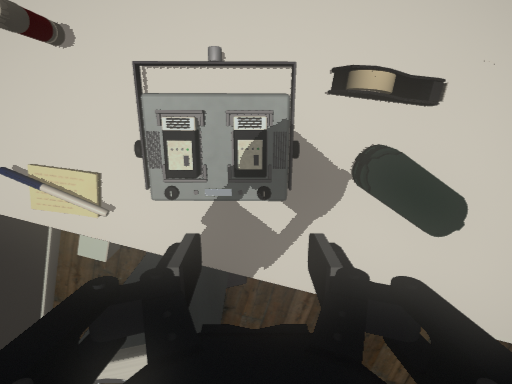

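Light with slim batteries at (180,150) and (250,145), white ends up (+x); glue at top left and notepad left, patch in between clear. Grip the left one first.

>>> apply_moves(
  increments=[
    [[2,-5,2],[0,0,0]],
    [[3.14,-8.42,5],[0,0,0]],
    [[3.14,-8.42,10],[0,0,0]],
    [[3.14,-8.42,13],[0,0,0]],
    [[3.14,-8.42,14],[0,0,0]],
  ],
)

```text
clock: 1.5
tcp_pos: [0.4605, -0.2811, 0.2618]
tool_rot: [-3.139, 0.005, -0.245]
ft_force: [-0.6, 0.7, 0.5]
width: 0.678
grasp_force: 0.0
```

>>> apply_moves(
  increments=[
    [[0,0,2],[0,0,0]],
    [[0,0,4],[0,0,0]],
    [[0,0,5.2],[0,0,0]],
    [[0,0,6],[0,0,0]],
    [[0,0,6],[0,0,0]],
  ],
)

```text
clock: 2.0
tcp_pos: [0.4613, -0.2812, 0.2046]
tool_rot: [-3.141, 0.0, -0.245]
ft_force: [0.4, 0.1, 0.2]
width: 0.673
grasp_force: 0.0
```

```bash
python3 - <<'E'
from h import *
cap('wrist','w2.png')
go(.4606,-.2816,.203,-.238)
E
```

```text
2.05 pos [ 0.4615 -0.2811  0.2052] d cm [-0.07  0.07  0.22] rot [ 0.    -0.001 -0.007]
```

View pics/w2.png

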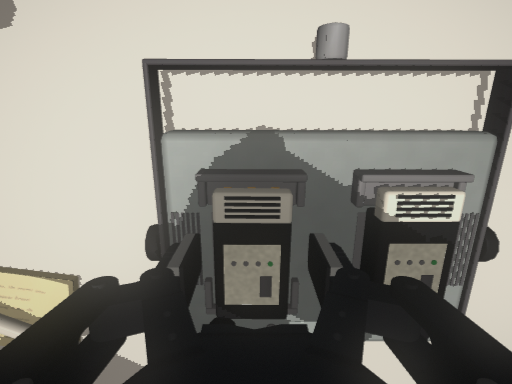

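Fingers straddle the left battery (252,255), clear of rims and neighbour. Close.

>>> apply_moves(
  increments=[
    [[0,0,0.2],[0,0,0]],
    [[0,0,0.2],[0,0,0]],
    [[0,0,0.2],[0,0,0]],
    [[0,0,0.2],[0,0,0]],
    [[0,0,0.2],[0,0,0]],
  ],
  fingers=-1,
  grip_force=40,
)

```text
clock: 2.55
tcp_pos: [0.4616, -0.2808, 0.2034]
tool_rot: [3.141, -0.001, -0.244]
ft_force: [-0.5, 0.4, 6.1]
width: 0.431
grasp_force: 41.5
```

>>> apply_moves(
  increments=[
    [[0,0,0],[0,0,0]],
    [[0,0,0],[0,0,0]],
    [[0,0,-0.5],[0,0,0]],
    [[0,0,-2],[0,0,0]],
    [[0,0,-4],[0,0,0]],
  ],
)

```text
clock: 3.05
tcp_pos: [0.4612, -0.2805, 0.2426]
tool_rot: [-3.14, 0.002, -0.244]
ft_force: [0.4, -0.6, -1.1]
width: 0.434
grasp_force: 40.7
```

```bash
python3 - <<'E'
from h import *
P=np.load('/tmp/w1.npz')['P'];P0=np.load('/tmp/side0.npz')['P']
for Q in(P,P0):
    q=Q.reshape(-1,3);q=q[(q[:,0]>.48)&(q[:,0]<.6)&(q[:,1]>-.2)&(q[:,1]<-.05)]
    h=q[q[:,2]>.005];print(len(q),len(h),h.min(0) if len(h) else '',h.max(0) if len(h) else '')
go(.53,-.125,.25,-.243)
E
```

```text
10983 68 [ 0.48000921 -0.08598574  0.0050241 ] [ 0.48690629 -0.05018267  0.02243246]
1560 14 [ 0.48170842 -0.13400772  0.00507212] [ 0.54763781 -0.05014988  0.02134022]
3.05 pos [ 0.4612 -0.2805  0.2426] d cm [  2.91 -16.75  -0.73] rot [-0.001  0.002 -0.001]
```

>>> apply_moves(
  increments=[
    [[1,-4,-1.5],[0,0,0]],
    [[2,-8.5,-1.5],[0,0,0]],
    [[3,-13,-1.5],[0,0,0]],
    [[3,-16.3,0],[0,0,0]],
    [[3,-16.3,2],[0,0,0]],
  ],
)

```text
clock: 3.55
tcp_pos: [0.5306, -0.1261, 0.2231]
tool_rot: [-3.141, -0.001, -0.24]
ft_force: [0.1, -0.6, -1.2]
width: 0.435
grasp_force: 40.7
```

>>> apply_moves(
  increments=[
    [[0,0,2],[0,0,0]],
    [[0,0,3.2],[0,0,0]],
    [[0,0,4],[0,0,0]],
    [[0,0,4.4],[0,0,0]],
    [[0,0,4.4],[0,0,0]],
  ],
)

```text
clock: 4.05
tcp_pos: [0.53, -0.13, 0.1787]
tool_rot: [-3.142, 0.0, -0.245]
ft_force: [0.3, -0.3, -0.7]
width: 0.435
grasp_force: 40.7
```

>>> apply_moves(
  increments=[
    [[0,0,0.15],[0,0,0]],
    [[0,0,0.3],[0,0,0]],
    [[0,0,0.3],[0,0,0]],
    [[0,0,0.3],[0,0,0]],
  ],
)

```text
clock: 4.45
tcp_pos: [0.53, -0.1298, 0.1759]
tool_rot: [3.142, -0.0, -0.244]
ft_force: [-0.1, -0.0, -0.1]
width: 0.433
grasp_force: 40.7
```

```bash
python3 - <<'E'
from h import *
cap('side','s1.png');print(r.get_state()['ft_force'])
E
```

```text
[-0.56779011 -0.11861026 -0.92274567]
```

View pics/s1.png

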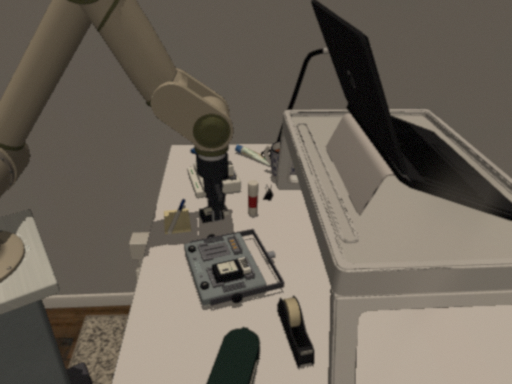

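Battery held just above the clear patch (215,218); glue untouched (253,198). Ease down to contact.

>>> apply_moves(
  increments=[
    [[0,0,0.07],[0,0,0]],
    [[0,0,0.12],[0,0,0]],
    [[0,0,0.12],[0,0,0]],
  ],
)

```text
clock: 4.8
tcp_pos: [0.53, -0.1298, 0.1755]
tool_rot: [3.141, -0.001, -0.244]
ft_force: [-3.5, 1.3, 9.3]
width: 0.431
grasp_force: 42.0
```

>>> apply_moves(
  increments=[
    [[0,0,0.05],[0,0,0]],
    [[0,0,0.08],[0,0,0]],
    [[0,0,0.08],[0,0,0]],
  ],
)

```text
clock: 5.1
tcp_pos: [0.5299, -0.1297, 0.1755]
tool_rot: [3.141, -0.001, -0.244]
ft_force: [-5.7, 1.8, 17.2]
width: 0.432
grasp_force: 43.0
```

>>> apply_moves(
  increments=[
    [[0,0,-0.1],[0,0,0]],
    [[0,0,-0.1],[0,0,0]],
    [[0,0,-0.1],[0,0,0]],
    [[0,0,-0.2],[0,0,0]],
    [[0,0,-0.4],[0,0,0]],
  ],
  fingers=0.3,
)

```text
clock: 5.6
tcp_pos: [0.5299, -0.1298, 0.1776]
tool_rot: [-3.141, 0.001, -0.244]
ft_force: [-0.5, -0.9, 1.1]
width: 0.646
grasp_force: 0.0
```

>>> apply_moves(
  increments=[
    [[0,0,-1],[0,0,0]],
    [[0,0,-4],[0,0,0]],
    [[0,0,-9],[0,0,0]],
    [[0,0,-14],[0,0,0]],
    [[0,0,-19],[0,0,0]],
  ],
)

```text
clock: 6.1
tcp_pos: [0.5294, -0.1295, 0.3706]
tool_rot: [3.141, -0.001, -0.244]
ft_force: [0.5, -0.3, -0.3]
width: 0.654
grasp_force: 0.0
```

```bash
python3 - <<'E'
from h import *
go(.55,-.0,.40,-.243)
E
```

```text
6.1 pos [ 0.5294 -0.1295  0.3706] d cm [ -1.13 -13.06  -2.94] rot [ 0.    -0.001 -0.001]
```

>>> apply_moves(
  increments=[
    [[-0.5,-4.5,-1.5],[0,0,0]],
    [[-1,-9,-3],[0,0,0]],
    [[-1,-13,-3],[0,0,0]],
    [[-1,-13,-3],[0,0,0]],
    [[-1,-13,-3],[0,0,0]],
  ],
)

```text
clock: 6.6
tcp_pos: [0.5515, -0.0006, 0.3982]
tool_rot: [3.141, -0.0, -0.243]
ft_force: [-0.2, -0.4, -0.6]
width: 0.652
grasp_force: 0.0
```

```bash
python3 - <<'E'
from h import *
im,P=cap('wrist','w3.png');np.savez('/tmp/w3.npz',im=im,P=P)
print(fit(P,.076,(.5,-.12),(.75,.14)),fit(P,.021,(.47,-.2),(.59,-.08)))
s=r.get_state();print(s['tcp_pos'],s['tool_rot'])
E
```

```text
[(0.6314, 0.0602, np.float64(0.0752), [39, 70], np.float32(-0.298)), (0.6125, -0.0148, np.float64(0.0753), [39, 70], np.float32(-0.268))] [(0.5299, -0.1312, np.float64(0.0202), [38, 69], np.float32(-0.25))]
[ 0.55149151 -0.00150983  0.39799156] [ 3.14125982e+00 -4.25372162e-05 -2.44186237e-01]
```

View pics/w3.png

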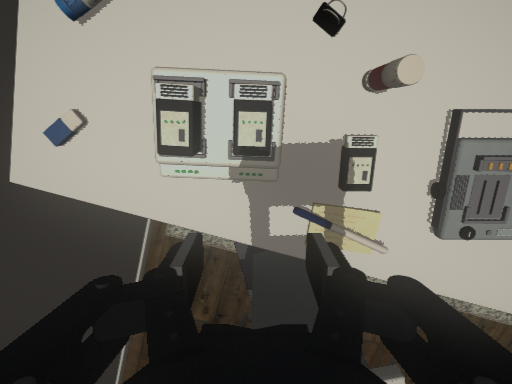

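Wrist view: tall batteries at (178,120), (253,120) with white ends up; slim on desk at (358,163), well clear of glue (375,78). Now the fixture frames, for placing.

```bash
python3 - <<'E'
from h import *
def body(f,lo,hi,zmin,off,name):
    q=np.load(f)['P'].reshape(-1,3);q=q[~np.isnan(q).any(1)]
    q=q[(q[:,2]>zmin)&(q[:,2]<.09)&(q[:,:2]>lo).all(1)&(q[:,:2]<hi).all(1)]
    m=np.zeros((500,500),np.uint8);ij=((q[:,:2]-lo)/.001).astype(int);m[ij[:,0],ij[:,1]]=255
    m=cv2.morphologyEx(m,cv2.MORPH_CLOSE,np.ones((5,5)))
    c=max(cv2.findContours(m,cv2.RETR_EXTERNAL,cv2.CHAIN_APPROX_NONE)[0],key=cv2.contourArea)
    (b,a),(w,h),t=cv2.minAreaRect(c);t=np.radians(t)
    yaw=-((t+np.pi/4)%(np.pi/2)-np.pi/4)  # x,y swapped -> sign flips
    cx,cy=lo[0]+a*.001,lo[1]+b*.001
    ex=np.array([np.cos(yaw),np.sin(yaw)]);ey=np.array([-ex[1],ex[0]])
    o=np.array([cx,cy])-off*ex
    print(name,'size',w,h,'yaw',yaw,'origin',o,'bay+',o+.04*ey,'bay-',o-.04*ey)
body('/tmp/w3.npz',np.array([.5,-.1]),np.array([.75,.16]),.012,-.0095,'charger')
body('/tmp/w3.npz',np.array([.5,-.1]),np.array([.75,.16]),.025,0.0,'charger_hi')
body('/tmp/w1.npz',np.array([.33,-.46]),np.array([.60,-.19]),.010,.021,'light')
body('/tmp/w1.npz',np.array([.33,-.46]),np.array([.60,-.19]),.024,.0,'light_hi')
go(.6125,-.0148,.28,-.27)
E
```

```text
charger size 150.51681518554688 127.59892272949219 yaw -0.2843847914767572 origin [0.62176148 0.02350819] bay+ [0.63298416 0.06190157] bay- [ 0.6105388  -0.01488519]
charger_hi size 150.50039672851562 108.67414855957031 yaw -0.2872814452154091 origin [0.62176508 0.02351259] bay+ [0.63309892 0.0618733 ] bay- [ 0.61043123 -0.01484812]
light size 202.7633819580078 180.85293579101562 yaw -0.23974310429586998 origin [ 0.45071644 -0.31963067] bay+ [ 0.46021456 -0.28077471] bay- [ 0.44121831 -0.35848663]
light_hi size 202.7633819580078 180.63706970214844 yaw -0.23974310429586998 origin [ 0.47101097 -0.32459155] bay+ [ 0.48050909 -0.28573559] bay- [ 0.46151285 -0.36344751]
6.65 pos [ 0.5515 -0.0015  0.398 ] d cm [ 6.24 -0.19 11.8 ] rot [ 0.    -0.     0.026]
```

>>> apply_moves(
  increments=[
    [[4,-0.1,2],[0,0,0.026]],
    [[6.2,-0.2,6],[0,0,0.026]],
    [[6.24,-0.2,10],[0,0,0.026]],
    [[6.24,-0.2,11],[0,0,0.026]],
    [[6.24,-0.2,11],[0,0,0.026]],
  ],
)

```text
clock: 7.15
tcp_pos: [0.6125, -0.0154, 0.287]
tool_rot: [3.141, 0.003, -0.272]
ft_force: [-0.2, -0.1, 0.4]
width: 0.649
grasp_force: 0.0
```

```bash
python3 - <<'E'
from h import *
P=np.load('/tmp/w3.npz')['P'];q=P[:60,30:120].reshape(-1,3);q=q[q[:,2]>.01];print('blue',q.min(0),q.max(0))
go(.6125,-.0148,.216,-.27);print(r.get_state()['ft_force'])
E
```

```text
blue [0.7635773  0.11714398 0.01007887] [0.78152904 0.15865034 0.02741147]
7.15 pos [ 0.6125 -0.0154  0.287 ] d cm [ 0.   -0.06  7.1 ] rot [ 0.     0.003 -0.002]
[-0.1618551  -0.09256587  0.41335507]
```

>>> apply_moves(
  increments=[
    [[0,0,2.5],[0,0,0]],
    [[0,0,5],[0,0,0]],
    [[0,0,6.5],[0,0,0]],
    [[0,0,7.1],[0,0,0]],
    [[0,0,7.1],[0,0,0]],
  ],
)

```text
clock: 7.65
tcp_pos: [0.613, -0.0147, 0.2182]
tool_rot: [-3.142, -0.002, -0.271]
ft_force: [-0.3, -0.6, 0.2]
width: 0.646
grasp_force: 0.0
```

>>> apply_moves(
  increments=[
    [[0,0,0],[0,0,0]],
    [[0,0,0],[0,0,0]],
    [[0,0,0],[0,0,0]],
    [[0,0,0],[0,0,0]],
    [[0,0,0],[0,0,0]],
  ],
  fingers=-1,
  grip_force=55,
)

```text
clock: 8.15
tcp_pos: [0.6131, -0.0145, 0.2188]
tool_rot: [-3.141, -0.004, -0.27]
ft_force: [-1.1, 0.8, 6.4]
width: 0.434
grasp_force: 56.8
```

>>> apply_moves(
  increments=[
    [[0,0,0],[0,0,0]],
    [[0,0,0],[0,0,0]],
  ],
)

```text
clock: 8.35
tcp_pos: [0.6131, -0.0145, 0.2188]
tool_rot: [-3.141, -0.004, -0.27]
ft_force: [-0.5, -0.1, 7.7]
width: 0.435
grasp_force: 56.8
```

>>> apply_moves(
  increments=[
    [[0,0,-1],[0,0,0]],
    [[0,0,-3.5],[0,0,0]],
    [[0,0,-7],[0,0,0]],
    [[0,0,-8],[0,0,0]],
  ],
)

```text
clock: 8.75
tcp_pos: [0.613, -0.0144, 0.301]
tool_rot: [-3.141, -0.006, -0.27]
ft_force: [-0.6, 1.2, -1.2]
width: 0.437
grasp_force: 55.8
```

>>> apply_moves(
  increments=[
    [[-1,4,0],[0,0,-0.01]],
    [[-2.3,9,0],[0,0,-0.02]],
    [[-3.5,13.8,0],[0,0,-0.03]],
    [[-4.7,18.5,0],[0,0,-0.03]],
    [[-5.9,23.2,0],[0,0,-0.03]],
  ],
)

```text
clock: 9.25
tcp_pos: [0.4925, -0.2236, 0.2966]
tool_rot: [-3.141, 0.0, -0.24]
ft_force: [1.0, -0.5, -2.0]
width: 0.437
grasp_force: 55.8
```

>>> apply_moves(
  increments=[
    [[-1,4,0],[0,0,0]],
    [[-1.6,6.6,0],[0,0,0]],
    [[-1.6,6.6,0],[0,0,0]],
    [[-1.6,6.6,0],[0,0,0]],
  ],
)

```text
clock: 9.65
tcp_pos: [0.4625, -0.2826, 0.2965]
tool_rot: [-3.141, 0.001, -0.241]
ft_force: [0.9, 1.1, -1.8]
width: 0.436
grasp_force: 55.9
```

```bash
python3 - <<'E'
from h import *
go(.4607,-.2810,.2108,-.24);print(r.get_state()['width'])
cap('wrist','w4.png')
E
```

```text
9.65 pos [ 0.4625 -0.2826  0.2965] d cm [-0.2  -0.1   8.57] rot [-0.001  0.001 -0.001]
0.43602411947327907
```

View pics/w4.png

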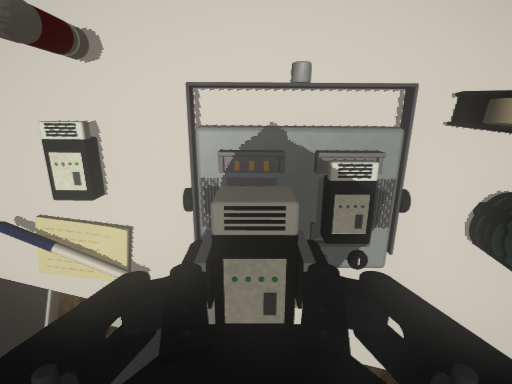

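Tall battery held squarely over the left light bay (contacts at (252,165)). Descend.

>>> apply_moves(
  increments=[
    [[-0.2,-0.1,3],[0,0,0]],
    [[-0.2,-0.1,5.5],[0,0,0]],
    [[-0.2,-0.1,7.2],[0,0,0]],
    [[-0.2,-0.1,7.7],[0,0,0]],
    [[-0.2,-0.1,7.7],[0,0,0]],
  ],
)

```text
clock: 10.2
tcp_pos: [0.4614, -0.2803, 0.2195]
tool_rot: [-3.141, 0.001, -0.239]
ft_force: [-0.2, -0.2, -1.9]
width: 0.439
grasp_force: 55.9
```

>>> apply_moves(
  increments=[
    [[0,0,0.3],[0,0,0]],
    [[0,0,0.6],[0,0,0]],
    [[0,0,0.8],[0,0,0]],
    [[0,0,0.8],[0,0,0]],
  ],
)

```text
clock: 10.6
tcp_pos: [0.4609, -0.281, 0.2117]
tool_rot: [3.142, 0.0, -0.24]
ft_force: [-0.6, -0.6, -1.6]
width: 0.439
grasp_force: 56.0
```

>>> apply_moves(
  increments=[
    [[0,0,0.07],[0,0,0]],
    [[0,0,0.14],[0,0,0]],
    [[0,0,0.2],[0,0,0]],
    [[0,0,0.2],[0,0,0]],
  ],
)

```text
clock: 11.0
tcp_pos: [0.4609, -0.281, 0.2108]
tool_rot: [3.141, -0.001, -0.24]
ft_force: [-4.2, 1.4, 8.4]
width: 0.434
grasp_force: 57.3
```

>>> apply_moves(
  increments=[
    [[0,0,-0.1],[0,0,0]],
    [[0,0,-0.1],[0,0,0]],
    [[0,0,-0.1],[0,0,0]],
    [[0,0,-0.3],[0,0,0]],
    [[0,0,-1.5],[0,0,0]],
  ],
  fingers=0.3,
)

```text
clock: 11.5
tcp_pos: [0.4608, -0.2809, 0.2242]
tool_rot: [-3.14, 0.002, -0.24]
ft_force: [0.6, -0.3, -0.3]
width: 0.648
grasp_force: 0.0
```

>>> apply_moves(
  increments=[
    [[0,0,-3],[0,0,0]],
    [[0,0,-6],[0,0,0]],
    [[0,4,-7],[0,0,0]],
    [[0,8.1,-7],[0,0,0]],
    [[0,8.1,-7],[0,0,0]],
  ],
)

```text
clock: 12.0
tcp_pos: [0.4406, -0.3634, 0.296]
tool_rot: [3.139, -0.002, -0.244]
ft_force: [-0.2, 0.2, -0.6]
width: 0.655
grasp_force: 0.0
```

```bash
python3 - <<'E'
from h import *
im,P=cap('wrist','w5.png')
print(fit(P,.068,(.36,-.45),(.58,-.22)),fit(P,.049,(.36,-.45),(.58,-.22)))
go(.4421,-.3597,.203,-.238)
E
```

```text
[(0.46, -0.283, np.float64(0.0671), [39, 70], np.float32(-0.239))] [(0.4422, -0.3598, np.float64(0.0482), [39, 70], np.float32(-0.234))]
12.05 pos [ 0.441  -0.3614  0.2955] d cm [ 0.06 -0.2   9.25] rot [ 0.001 -0.001 -0.005]
```

View pics/w5.png

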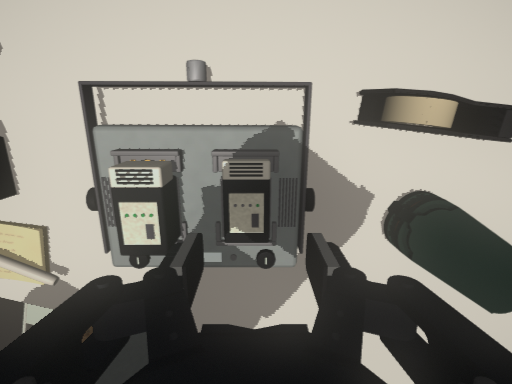

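Tall_a is fully down in the left bay (top measured 67 mm, expected 68). Slim_b at (248,200) next.

>>> apply_moves(
  increments=[
    [[0.06,-0.1,4],[0,0,-0.003]],
    [[0.06,-0.1,7],[0,0,-0.003]],
    [[0.06,-0.1,8.7],[0,0,-0.003]],
    [[0.06,-0.1,9.2],[0,0,-0.003]],
    [[0.06,-0.1,9.2],[0,0,-0.003]],
  ],
)

```text
clock: 12.55
tcp_pos: [0.4428, -0.3584, 0.2029]
tool_rot: [-3.141, 0.001, -0.237]
ft_force: [-0.2, -0.7, 0.9]
width: 0.647
grasp_force: 0.0
```

>>> apply_moves(
  increments=[
    [[0,0,0.1],[0,0,0]],
    [[0,0,0.1],[0,0,0]],
    [[0,0,0.1],[0,0,0]],
    [[0,0,0.1],[0,0,0]],
    [[0,0,0.1],[0,0,0]],
  ],
  fingers=-1,
  grip_force=40,
)

```text
clock: 13.05
tcp_pos: [0.4428, -0.3589, 0.203]
tool_rot: [3.14, -0.002, -0.237]
ft_force: [-0.1, 1.7, 6.6]
width: 0.435
grasp_force: 41.8
```

>>> apply_moves(
  increments=[
    [[0,0,0.1],[0,0,0]],
    [[0,0,0.1],[0,0,0]],
  ],
)

```text
clock: 13.25
tcp_pos: [0.4427, -0.3589, 0.203]
tool_rot: [3.14, -0.002, -0.237]
ft_force: [-2.2, 3.8, 17.0]
width: 0.436
grasp_force: 42.9
```

>>> apply_moves(
  increments=[
    [[0,0,-1],[0,0,0]],
    [[0,0,-4],[0,0,0]],
    [[0,0,-8],[0,0,0]],
    [[0,-1,-9.5],[0,0,0]],
    [[1,-4.5,-9.5],[0,0,0.01]],
  ],
)

```text
clock: 13.75
tcp_pos: [0.4622, -0.3191, 0.2989]
tool_rot: [3.138, -0.005, -0.251]
ft_force: [0.2, 0.3, -1.7]
width: 0.439
grasp_force: 40.8
```

>>> apply_moves(
  increments=[
    [[1,-4.6,0],[0,0,0.01]],
    [[2,-9.2,0],[0,0,0.02]],
    [[3,-13.8,0],[0,0,0.03]],
    [[4,-18.4,0],[0,0,0.04]],
    [[5,-23,0],[0,0,0.04]],
  ],
)

```text
clock: 14.25
tcp_pos: [0.5681, -0.1049, 0.2963]
tool_rot: [3.141, -0.0, -0.288]
ft_force: [-0.3, -1.0, -0.5]
width: 0.436
grasp_force: 40.8
```

>>> apply_moves(
  increments=[
    [[1.5,-4.5,0],[0,0,0]],
    [[2.5,-9,0],[0,0,0]],
    [[2.5,-9.8,0],[0,0,0]],
    [[2.5,-9.8,0],[0,0,0]],
  ],
)

```text
clock: 14.65
tcp_pos: [0.6194, -0.0184, 0.2958]
tool_rot: [3.141, 0.0, -0.285]
ft_force: [-0.2, -0.8, -1.5]
width: 0.435
grasp_force: 40.9
```

```bash
python3 - <<'E'
from h import *
go(.6109,-.0150,.211,-.285);print(r.get_state()['width'])
cap('wrist','w6.png')
E
```

```text
14.65 pos [ 0.6194 -0.0184  0.2958] d cm [-0.91 -0.09  8.48] rot [0. 0. 0.]
0.4350161355833762
```

View pics/w6.png

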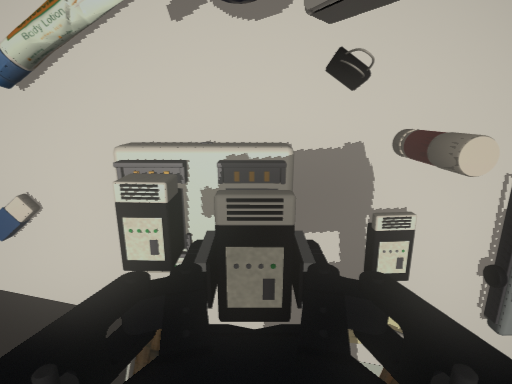

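Slim_b held over the right charger bay (contacts (252,175)), aligned. Descend.

>>> apply_moves(
  increments=[
    [[-0.9,-0.1,3],[0,0,0]],
    [[-0.9,-0.1,5.5],[0,0,0]],
    [[-0.9,-0.1,7.1],[0,0,0]],
    [[-0.9,-0.1,7.5],[0,0,0]],
    [[-0.9,-0.1,7.5],[0,0,0]],
  ],
)

```text
clock: 15.2
tcp_pos: [0.6108, -0.0176, 0.2208]
tool_rot: [3.141, 0.001, -0.289]
ft_force: [0.3, 0.2, -1.3]
width: 0.436
grasp_force: 40.8
```

>>> apply_moves(
  increments=[
    [[0,0,0.3],[0,0,0]],
    [[0,0,0.6],[0,0,0]],
    [[0,0,0.85],[0,0,0]],
    [[0,0,0.85],[0,0,0]],
  ],
)

```text
clock: 15.6
tcp_pos: [0.611, -0.0163, 0.2121]
tool_rot: [3.142, 0.0, -0.287]
ft_force: [-0.8, 0.8, -1.7]
width: 0.436
grasp_force: 40.8
```

>>> apply_moves(
  increments=[
    [[0,0,0.07],[0,0,0]],
    [[0,0,0.14],[0,0,0]],
    [[0,0,0.2],[0,0,0]],
    [[0,0,0.2],[0,0,0]],
  ],
)

```text
clock: 16.0
tcp_pos: [0.611, -0.0162, 0.2111]
tool_rot: [3.142, -0.001, -0.287]
ft_force: [-2.4, 1.2, 4.9]
width: 0.432
grasp_force: 41.6
```

>>> apply_moves(
  increments=[
    [[0,0,-0.1],[0,0,0]],
    [[0,0,-0.1],[0,0,0]],
    [[0,0,-0.1],[0,0,0]],
    [[0,0,-0.3],[0,0,0]],
    [[0,0,-1.5],[0,0,0]],
  ],
  fingers=0.3,
)

```text
clock: 16.5
tcp_pos: [0.6108, -0.0163, 0.2245]
tool_rot: [3.141, 0.003, -0.287]
ft_force: [-0.2, -0.0, 0.7]
width: 0.648
grasp_force: 0.0
```

>>> apply_moves(
  increments=[
    [[0,0,-4],[0,0,0]],
    [[0,0,-8],[0,0,0]],
    [[-0.1,-4,-8],[0,0,0.01]],
    [[-0.2,-7.9,-8],[0,0,0.01]],
    [[-0.2,-7.9,-8],[0,0,0.01]],
  ],
)

```text
clock: 17.0
tcp_pos: [0.6317, 0.0638, 0.3065]
tool_rot: [-3.14, -0.002, -0.293]
ft_force: [-0.2, -1.0, -0.4]
width: 0.65
grasp_force: 0.0
```

```bash
python3 - <<'E'
from h import *
im,P=cap('wrist','w7.png')
print(fit(P,.057,(.5,-.12),(.75,.14)),fit(P,.076,(.5,-.12),(.75,.14)))
go(.6314,.0602,.216,-.298)
E
```

```text
[(0.6105, -0.0175, np.float64(0.0562), [39, 70], np.float32(-0.286))] [(0.6317, 0.0603, np.float64(0.0752), [39, 71], np.float32(-0.306))]
17.05 pos [0.6315 0.0619 0.3061] d cm [0.03 0.17 9.01] rot [-0.    -0.001  0.004]
```

>>> apply_moves(
  increments=[
    [[0,0.1,4],[0,0,0.004]],
    [[0,0.1,7],[0,0,0.004]],
    [[0,0.1,8.5],[0,0,0.004]],
    [[0,0.1,9],[0,0,0.004]],
    [[0,0.1,9],[0,0,0.004]],
  ],
)

```text
clock: 17.55
tcp_pos: [0.6313, 0.0583, 0.2154]
tool_rot: [3.141, 0.0, -0.302]
ft_force: [0.7, 0.3, 0.1]
width: 0.65
grasp_force: 0.0
```

>>> apply_moves(
  increments=[
    [[0,0,0],[0,0,0]],
    [[0,0,0],[0,0,0]],
    [[0,0,0],[0,0,0]],
    [[0,0,0],[0,0,0]],
    [[0,0,0],[0,0,0]],
  ],
  fingers=-1,
  grip_force=55,
)

```text
clock: 18.05
tcp_pos: [0.6316, 0.0593, 0.217]
tool_rot: [-3.14, -0.004, -0.301]
ft_force: [1.9, 3.7, 5.4]
width: 0.439
grasp_force: 56.3
```

>>> apply_moves(
  increments=[
    [[0,0,0],[0,0,0]],
    [[0,0,0],[0,0,0]],
  ],
)

```text
clock: 18.25
tcp_pos: [0.6316, 0.0593, 0.217]
tool_rot: [-3.14, -0.004, -0.301]
ft_force: [1.8, 3.3, 6.4]
width: 0.438
grasp_force: 56.3
```

>>> apply_moves(
  increments=[
    [[0,0,-1],[0,0,0]],
    [[0,0,-4],[0,0,0]],
    [[0,0,-8],[0,0,0]],
    [[0,1,-9],[0,0,0]],
    [[-0.5,4.5,-9],[0,0,-0.01]],
  ],
)

```text
clock: 18.75
tcp_pos: [0.6131, 0.0184, 0.3071]
tool_rot: [-3.141, -0.004, -0.288]
ft_force: [-0.3, -1.0, -3.2]
width: 0.434
grasp_force: 56.5
```

>>> apply_moves(
  increments=[
    [[-0.6,4.7,0],[0,0,-0.01]],
    [[-1.2,9.4,0],[0,0,-0.02]],
    [[-1.8,14.1,0],[0,0,-0.03]],
    [[-2.4,18.8,0],[0,0,-0.04]],
    [[-3,23.5,0],[0,0,-0.05]],
  ],
)

```text
clock: 19.25
tcp_pos: [0.5151, -0.2008, 0.3047]
tool_rot: [3.141, 0.002, -0.241]
ft_force: [1.6, -0.5, -2.2]
width: 0.436
grasp_force: 56.5
```

>>> apply_moves(
  increments=[
    [[-0.7,4.7,0],[0,0,0]],
    [[-1.4,9.4,0],[0,0,0]],
    [[-2.1,14.1,0],[0,0,0]],
    [[-2.5,17,0],[0,0,0]],
    [[-2.5,17,0],[0,0,0]],
  ],
)

```text
clock: 19.75
tcp_pos: [0.4497, -0.3615, 0.3044]
tool_rot: [3.141, 0.002, -0.246]
ft_force: [0.2, 1.5, -3.3]
width: 0.437
grasp_force: 56.5
```

```bash
python3 - <<'E'
from h import *
go(.4413,-.3590,.209,-.24);print(r.get_state()['width'])
cap('wrist','w8.png')
E
```

```text
19.75 pos [ 0.4497 -0.3615  0.3044] d cm [-0.86 -0.04  9.54] rot [ 0.001  0.002 -0.006]
0.4366301937426889
```

View pics/w8.png

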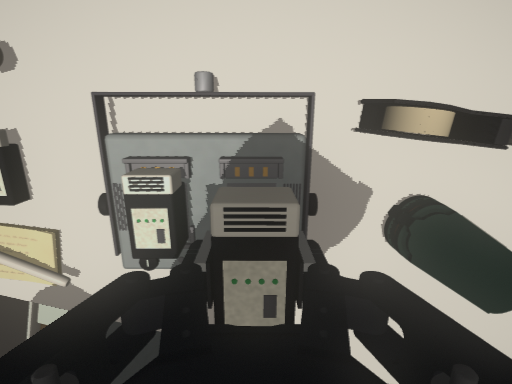

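Tall_b is over the right light bay (contacts (250,170)); 8.6 mm back-shift needed, then down.

>>> apply_moves(
  increments=[
    [[-0.85,0,4],[0,0,-0.003]],
    [[-0.85,0,6.8],[0,0,-0.003]],
    [[-0.85,0,8.2],[0,0,-0.003]],
    [[-0.85,0,8.6],[0,0,-0.003]],
    [[-0.85,0,8.6],[0,0,-0.003]],
  ],
)

```text
clock: 20.3
tcp_pos: [0.4438, -0.3554, 0.2191]
tool_rot: [-3.141, 0.001, -0.237]
ft_force: [0.1, 0.1, -3.1]
width: 0.435
grasp_force: 56.5
```

>>> apply_moves(
  increments=[
    [[0,0,0.3],[0,0,0]],
    [[0,0,0.6],[0,0,0]],
    [[0,0,0.8],[0,0,0]],
    [[0,0,0.8],[0,0,0]],
  ],
)

```text
clock: 20.7
tcp_pos: [0.4436, -0.356, 0.2112]
tool_rot: [-3.142, 0.0, -0.238]
ft_force: [0.9, -0.3, -2.4]
width: 0.435
grasp_force: 56.5
```

>>> apply_moves(
  increments=[
    [[0,0,0.07],[0,0,0]],
    [[0,0,0.14],[0,0,0]],
    [[0,0,0.2],[0,0,0]],
    [[0,0,0.2],[0,0,0]],
  ],
)

```text
clock: 21.1
tcp_pos: [0.4437, -0.356, 0.2092]
tool_rot: [-3.142, 0.0, -0.238]
ft_force: [-0.6, -0.2, -1.5]
width: 0.433
grasp_force: 56.5
```

>>> apply_moves(
  increments=[
    [[0,0,-0.2],[0,0,0]],
    [[-0.15,0.3,-0.2],[0,0,0]],
    [[-0.15,0.3,-0.2],[0,0,0]],
    [[-0.15,0.3,0],[0,0,0]],
    [[-0.15,0.3,0],[0,0,0]],
  ],
)

```text
clock: 21.6
tcp_pos: [0.4415, -0.3586, 0.2091]
tool_rot: [3.142, -0.0, -0.238]
ft_force: [-0.9, 0.5, -2.7]
width: 0.436
grasp_force: 56.8
```

>>> apply_moves(
  increments=[
    [[0,0,0.07],[0,0,0]],
    [[0,0,0.14],[0,0,0]],
    [[0,0,0.14],[0,0,0]],
  ],
)

```text
clock: 21.9
tcp_pos: [0.4414, -0.3585, 0.209]
tool_rot: [3.141, -0.0, -0.238]
ft_force: [-4.0, 2.1, 10.1]
width: 0.437
grasp_force: 58.1
```

>>> apply_moves(
  increments=[
    [[0,0,-0.1],[0,0,0]],
    [[0,0,-0.1],[0,0,0]],
    [[0,0,-0.1],[0,0,0]],
    [[0,0,-0.3],[0,0,0]],
    [[0,0,-1.5],[0,0,0]],
  ],
  fingers=0.3,
)

```text
clock: 22.4
tcp_pos: [0.4414, -0.3584, 0.2222]
tool_rot: [-3.14, 0.002, -0.238]
ft_force: [0.4, 1.0, 0.3]
width: 0.646
grasp_force: 0.0
```

>>> apply_moves(
  increments=[
    [[0,0,-4],[0,0,0]],
    [[0,0,-8],[0,0,0]],
    [[0.6,-4.5,-8],[0,0,0]],
    [[1.2,-9.3,-8],[0,0,0]],
    [[1.9,-14.1,-8],[0,0,0]],
  ],
)

```text
clock: 22.9
tcp_pos: [0.4934, -0.2246, 0.3041]
tool_rot: [3.141, -0.001, -0.24]
ft_force: [0.9, 0.2, -0.7]
width: 0.653
grasp_force: 0.0
```

>>> apply_moves(
  increments=[
    [[0.7,-4.7,0],[0,0,0]],
    [[1.3,-9.5,0],[0,0,0.007]],
    [[1.3,-10.1,1],[0,0,0.007]],
    [[1.3,-10.1,2],[0,0,0.007]],
    [[1.3,-10.1,2],[0,0,0.007]],
  ],
)

```text
clock: 23.4
tcp_pos: [0.5293, -0.1316, 0.2817]
tool_rot: [-3.141, 0.002, -0.246]
ft_force: [-0.2, -0.9, 0.0]
width: 0.651
grasp_force: 0.0
```

```bash
python3 - <<'E'
from h import *
im,P=cap('wrist','w9.png')
print(fit(P,.021,(.47,-.2),(.59,-.06)))
go(.5299,-.1312,.1755,-.245)
E
```

```text
[(0.529, -0.1314, np.float64(0.0202), [39, 71], np.float32(-0.245))]
23.45 pos [ 0.5294 -0.1321  0.2824] d cm [ 0.04 -0.1  10.69] rot [-0.     0.001 -0.002]
```

>>> apply_moves(
  increments=[
    [[0,-0.1,4],[0,0,0]],
    [[0,-0.1,7.5],[0,0,0]],
    [[0,-0.1,9.5],[0,0,0]],
    [[0,-0.1,10.4],[0,0,0]],
    [[0,-0.1,10.4],[0,0,0]],
  ],
)

```text
clock: 23.95
tcp_pos: [0.5298, -0.131, 0.1784]
tool_rot: [-3.141, 0.001, -0.247]
ft_force: [0.4, -0.3, -0.1]
width: 0.65
grasp_force: 0.0
```

>>> apply_moves(
  increments=[
    [[0,0,0],[0,0,0]],
    [[0,0,0],[0,0,0]],
    [[0,0,0],[0,0,0]],
    [[0,0,0],[0,0,0]],
    [[0,0,0],[0,0,0]],
  ],
  fingers=-1,
  grip_force=40,
)

```text
clock: 24.45
tcp_pos: [0.5303, -0.1303, 0.1803]
tool_rot: [3.141, -0.003, -0.245]
ft_force: [-0.3, -1.6, 6.5]
width: 0.434
grasp_force: 41.8
```

>>> apply_moves(
  increments=[
    [[0,0,0],[0,0,0]],
    [[0,0,0],[0,0,0]],
  ],
)

```text
clock: 24.65
tcp_pos: [0.5303, -0.1303, 0.1803]
tool_rot: [3.141, -0.003, -0.245]
ft_force: [-1.6, -2.2, 6.9]
width: 0.433
grasp_force: 41.8
```

>>> apply_moves(
  increments=[
    [[0,0,-1],[0,0,0]],
    [[0,0,-4],[0,0,0]],
    [[0,0,-8],[0,0,0]],
    [[0,0,-11],[0,0,0]],
    [[1,-4,-11],[0,0,0]],
  ],
)

```text
clock: 25.15
tcp_pos: [0.5492, -0.0959, 0.2939]
tool_rot: [3.14, -0.008, -0.25]
ft_force: [1.4, 0.0, -1.6]
width: 0.434
grasp_force: 40.9
```

>>> apply_moves(
  increments=[
    [[1.1,-4.5,0],[0,0,0.01]],
    [[2.2,-9,0],[0,0,0.02]],
    [[3.3,-13.2,0],[0,0,0.04]],
    [[4.3,-17,0],[0,0,0.04]],
    [[4.3,-17,0],[0,0,0.04]],
  ],
)

```text
clock: 25.65
tcp_pos: [0.6332, 0.065, 0.2893]
tool_rot: [-3.14, -0.001, -0.281]
ft_force: [-0.8, -0.7, -0.6]
width: 0.435
grasp_force: 40.9
```

```bash
python3 - <<'E'
from h import *
go(.6335,.0618,.2163,-.285);print(r.get_state()['width'])
cap('wrist','w10.png')
E
```

```text
25.65 pos [0.6332 0.065  0.2893] d cm [0.11 0.31 7.3 ] rot [-0.001 -0.001  0.004]
0.4351782529335833
```

View pics/w10.png

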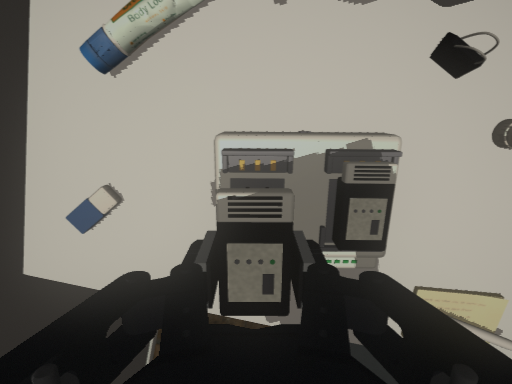

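Slim_a over the left charger bay (contacts (258,163)); slim_b seated at right. Part of the y error is settling, so I correct in two steps.

>>> apply_moves(
  increments=[
    [[0.1,0.1,2.5],[0,0,0.004]],
    [[0.1,0.1,4.5],[0,0,0.004]],
    [[0.1,0.1,5.7],[0,0,0.004]],
    [[0.1,0.1,5.9],[0,0,0.004]],
    [[0.1,0.1,5.9],[0,0,0.004]],
  ],
)

```text
clock: 26.2
tcp_pos: [0.6331, 0.0592, 0.2304]
tool_rot: [-3.142, -0.0, -0.29]
ft_force: [-0.0, 0.0, -1.6]
width: 0.433
grasp_force: 40.9
```

```bash
python3 - <<'E'
from h import *
go(.6335,.0618,.2163,-.285)
E
```

```text
26.2 pos [0.6331 0.0592 0.2304] d cm [-0.04 -0.26  1.41] rot [-0.    -0.    -0.005]
```

>>> apply_moves(
  increments=[
    [[0,-0.1,0.2],[0,0,-0.003]],
    [[0,-0.15,0.5],[0,0,-0.003]],
    [[0,-0.15,0.9],[0,0,-0.003]],
    [[0,-0.15,1.25],[0,0,-0.003]],
    [[0,-0.15,1.25],[0,0,-0.003]],
  ],
)

```text
clock: 26.7
tcp_pos: [0.6334, 0.0611, 0.2167]
tool_rot: [3.141, 0.001, -0.286]
ft_force: [-0.1, -0.3, -1.1]
width: 0.431
grasp_force: 40.9
```

>>> apply_moves(
  increments=[
    [[0,0,0.07],[0,0,0]],
    [[0,0,0.14],[0,0,0]],
    [[0,0,0.21],[0,0,0]],
    [[0,0,0.21],[0,0,0]],
  ],
)

```text
clock: 27.1
tcp_pos: [0.6335, 0.0611, 0.2163]
tool_rot: [-3.141, -0.001, -0.286]
ft_force: [-3.3, -0.1, 6.3]
width: 0.433
grasp_force: 41.7
```

Contact at exactly the expected height. Release, lift, check everything.

>>> apply_moves(
  increments=[
    [[0,0,-0.1],[0,0,0]],
    [[0,0,-0.1],[0,0,0]],
    [[0,0,-0.1],[0,0,0]],
    [[0,0,-0.3],[0,0,0]],
    [[0,0,-1.5],[0,0,0]],
  ],
  fingers=0.3,
)

```text
clock: 27.6
tcp_pos: [0.6333, 0.061, 0.2295]
tool_rot: [3.141, 0.003, -0.286]
ft_force: [0.1, 0.3, 0.2]
width: 0.65
grasp_force: 0.0
```

>>> apply_moves(
  increments=[
    [[0,0,-4],[0,0,0]],
    [[0,0,-8],[0,0,0]],
    [[-3,3,-11],[0,0,0]],
    [[-5,7,-14],[0,0,0]],
    [[-7,11,-16],[0,0,0]],
  ],
)

```text
clock: 28.1
tcp_pos: [0.5368, -0.0219, 0.3909]
tool_rot: [-3.142, -0.003, -0.285]
ft_force: [1.1, -1.3, 0.1]
width: 0.647
grasp_force: 0.0
```

>>> apply_moves(
  increments=[
    [[-3,3,0],[0,0,0]],
    [[-3,6,0],[0,0,0]],
    [[-3,6,0],[0,0,0]],
    [[-3,6,0],[0,0,0]],
  ],
)

```text
clock: 28.5
tcp_pos: [0.4923, -0.0709, 0.3891]
tool_rot: [-3.141, -0.001, -0.288]
ft_force: [0.7, 1.3, -0.2]
width: 0.651
grasp_force: 0.0
```

```bash
python3 - <<'E'
from h import *
im,P=cap('wrist','w11.png')
print(fit(P,.057,(.5,-.12),(.75,.14),.004),fit(P,.068,(.36,-.45),(.58,-.22),.004))
im,P=cap('side','s2.png');print(fit(P,.068,(.36,-.45),(.58,-.22),.004),fit(P,.057,(.5,-.12),(.75,.14),.004))
s=r.get_state();print(s['clock'],s['tcp_pos'],s['qd'])
E
```

```text
[(0.6313, 0.0594, np.float64(0.0562), [39, 70], np.float32(-0.263)), (0.6098, -0.0177, np.float64(0.0563), [39, 70], np.float32(-0.278))] [(0.46, -0.2819, np.float64(0.0673), [40, 70], np.float32(-0.245))]
[(0.4598, -0.2821, np.float64(0.0689), [40, 69], np.float32(-0.254)), (0.4407, -0.36, np.float64(0.0687), [40, 71], np.float32(-0.264))] [(0.6299, 0.0579, np.float64(0.0579), [37, 67], np.float32(-0.294)), (0.6086, -0.0189, np.float64(0.0578), [36, 67], np.float32(-0.262))]
28.6 [ 0.49268904 -0.07015915  0.38855858] [ 0.00968298  0.00721462  0.00355246 -0.00118841 -0.0013419  -0.00197301]
```

View pics/w11.png

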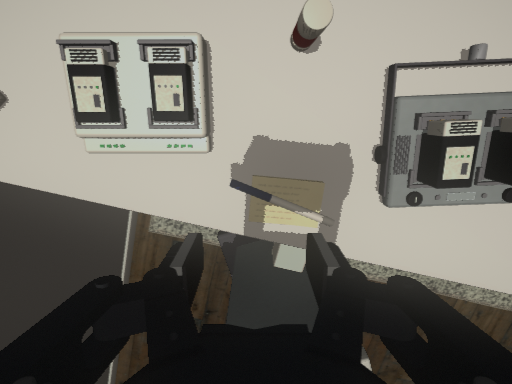

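All four batteries are seated at the right heights (57 and 68 mm): slims in the charger at (92,92) and (170,92), tall ones in the light at (450,155) and beyond. The glue stick still stands at (310,20).

```bash
python3 -c "
from station import r
print(r.close_job())"
```

```text
the job is handed in; nothing more can be done
None
```

The batteries are exchanged and the job is handed in at about 28.6 s: both tall ones lie fully down in the light and both slim ones in the charger, with the glue stick still standing; I never went near the mug, but did not check it in a picture.

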